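Nest the washed channel sections

ROBOT

A 6-joint arm with a two-finger parallel gripper is mounted at the origin on the work surface. World frame = base frame: x ahead of the robot, y to its left, z up, the work surface at z = 0. Lengths are in m, angles in rad, forces in N, time in s.
With the tool pointing down it reaches from about 0.4 to 0.825 m from the base axis. Payload 7 kg.
Tool frame: the origin (TCP) lies at the very end of the fingers, on their centre line; the grasp point (between the pads) lies 19 mm behind it; z points along the fingers, y is the direction in which the jaws open and shut (so a half turn about z gives the same grasp; the last joint's range is limited). The gripper opens to 88 mm and grips with 3 to 60 N. Pads are 19 mm wide; open, the fingers measure 130 mm over their backs; the gripper's body (78 mm by 193 mm) begins 47 mm behind the grasp point.
Start: joints at [1.402, 0.359, 0.012, 0, -1.224, -0.288], TCP at [0.298, 0.606, 0.227] pointing down, gripper open.
Joint ranges: [-3.07, 3.07], [-1.43, 2.12], [-1.02, 1.25], [-3.03, 1.67], [-3.05, -0], [-3.03, 3.03]. Speed limits (rad/s): [2.39, 2.39, 3.01, 3.14, 3.14, 3.14].

INTERFACE

Orientations are given as [roll, pitch, yaw] about the fixed x, y, z axes, in that order (R = Rz(yaw) Ry(pitch) Rx(roll)).
In Python, from station import arm, eyes, job, outline_of gives the robot as it stands.
- The arm moves only by the tool apply_moves, never from a script. Its argument "moves" is a list of rows, each a list of 5 numbers: the opening, from -1 (shut) to 1 (fully open), then the shift along the tool's x, y, z in m, then the turn about the tool's z in rad. A call has 1 to 12 rows; each row shifts and turns the commanded pose from where the row before left it, along the tool's axes as they then stand; what a row does not reach is not made up. A row lasts 1/12 s, in which the tool goes at most 41.7 mm and 7.16 degrees, less where a joint would pass 70% of its speed; a pose out of reach is approached as far as the arm can. A call with a gripper value outside its range is refused whole. The fingers move at their own pace and stop on an object; "newtons" is the grip in N (left out, the last holds). Time passes only in rows, so rows that do not move let the fingers close. It gives the time, the measured TCP pose, the force and the opening at its end, in the units of the state.
- arm.get_state(): the state, without advancing time (a new reading comes with each control period).
- eyes.grab_frame(name): name is "scene" or "top" or "wrist"; returns a dict with "color" (400x640x3 uint8, red, green, blue), "z_map" (400x640 float32, m along the optical axis (not along the pixel's ray), 0 where there is no reading), "camera_matrix" (3x3 intrinsics, pixels), "k1" (the pictures are not rectified: a ray, as slopes to the right and down, at radius r is drawn at 1 + k1 r^2 times it, then the intrinsics apply), "extrinsics" (4x4, takes a point from camera to world coordinates). Camera axes: x right, y up, looking along -z (the intrinsics and any distortion apply to the point x, -y, -z); pixel columns grow to the right and rows downward; lengths in m; the calibration is good to about 2 mm. A picture is of the moment at which its call begins.
- job.job_done(): hands the job in, once; it reports no verdict.
Trained networks look in a picture, given as the dict that the camera call returned (one of the last four; its "shot" number tells which), for a name from the list of things; names that differ only in an ending like _2 or _b are one class to them, and where a whole thing is asked for, a point or a joint stands for the part that bears it (a point fixed in the world has none). Each returns a list of dicts, best first, with "score" (0 to 1); they miss things now and then, are a little off and sometimes report something else, mostly with a low value. They report only what shows in the picture. A call takes as long as a camera call. They do not tell look-alikes from the thing itself.
- outline_of(label, picture): "region" (400x640 bool, what is visible of it) and "extent" ([left, top, right, bottom] in pixels, round what is visible of it).
The state is a dict: "t": time; "q": joint angles; "qd": joint speeds; "joint_efforts": joint torques, N m; "eef_pos": TCP position; "ee_rot": TCP orientation; "force": force on the tool from outside, world axes, zero at the start; "moment": the same for the moment, N m; "width": finger opening in m.
Only numpy, scipy, OpenCV 4.12 (cv2) and the standard library are available. Lean on these libraries where they do the work, as an engineer would, in place of code of your own. Each camera call takes 0.05 s, during which the arm holds its last target.

TASK

Put the two washed aluminium channel sections from the sloping draining stand away in the low blue tray. First lay the one whose open side faces up, still open side up, flat in the tray's empty bay beside the channel already there; then lay the other one, open side down, over the middle so that it straddles the two neighbouring flanges, its own flanges standing down inside the two troughs, level and with the ends roughly in line. Set them down rather than dropping them, and leave the dropper bottle and the glass dish that stand between where they are.

Things in the scene. Friction and masses are not known exactly. Their poses are not given: they have to be found in the camera images.
- stand: Fixed blue draining stand, plate 250 wide (y) x 180 along the slope. Origin: on the bench under the plate's centre, z up. The plate rises towards the stand's +x at 35 degrees, its upper face passes 80 above the origin; a lip 14 high at the lower edge holds the channels. Two channels lie on it side by side, 116 apart centre to centre (give or take 16), lengths up the slope; which is on the left varies. Sizes in mm.
- tray: Fixed low blue plastic tray, 174 (x) x 172 (y), walls 12 high. Two bays, each 164 (x) x 72 (y), are parted by a rib along x, 18 wide and 8 high above the tray's floor. Origin: under the centre on the bench; floor 4 thick. Sizes in mm.
- tray_mid (a point): Centre of the tray at the height of the bays' floor (4 above the bench), in the middle of the rib; axes as the tray. Sizes in mm.
- empty_bay (a point): Centre of the floor of the empty bay (45 from the tray's centre, towards the tray's -y); axes as the tray. Sizes in mm.
- channel_first: Plain aluminium U-section, 140 long (its x axis) x 60 wide (y) x 40 high (z), web and flanges all 4 thick, so 52 wide inside; about 0.2 kg. Lies loose, open side up, in the tray's other bay (centre 45 from the tray's centre towards the tray's +y). Origin: centre of its underside (outside of the web); z points out of the open side. Sizes in mm.
- channel_up: Plain aluminium U-section, 140 long (its x axis) x 60 wide (y) x 40 high (z), web and flanges all 4 thick, so 52 wide inside; about 0.2 kg. On the stand, open side up. Origin: centre of the outside of the web, which lies on the slope; z points out of the open side, x up the slope. Sizes in mm.
- channel_down: Plain aluminium U-section, 140 long (its x axis) x 60 wide (y) x 40 high (z), web and flanges all 4 thick, so 52 wide inside; about 0.2 kg. On the stand, open side down. Origin: centre of its underside, in the plane of the flanges' free edges, which lie on the slope; z points away from the open side, so the web's outside is at z = 40; x up the slope. When nested its flanges' edges stand on the webs of the two lower channels, 4 above the bay floor. Sizes in mm.
- dropper_bottle: Bystander: amber dropper bottle, 32 across, 60 tall, standing between stand and tray. Origin: centre of its underside. Sizes in mm.
- dish: Bystander: low glass dish, 52 across, 18 tall, between stand and tray. Origin: centre of its underside. Sizes in mm.
Not all that is in view belongs to the job. Leave any yellow look-alike of the channel_up alone.

How it is judged:
On the way:
1. the open-up channel lies flat in the empty bay, let go (z of channel_up in the frame of tray_mid below 0.003 m and angle between channel_up's own z axis and vertical below 0.05 rad and x of channel_up in the frame of tray_mid between -0.016 and 0.016 m and y of channel_up in the frame of tray_mid between -0.054 and -0.036 m and angle between the x axis of channel_up and the x axis of tray, either way round below 0.15 rad and contact force between channel_up and the fingers below 0.1 N), for 0.2 s.
At the end, for the whole second after the job is handed in: One channel open-up in each bay, flat on the floor (3 mm, 0.05 rad); the third open-down, level (0.05 rad), flanges in both troughs, edges under 7.5 mm above the bay floor, centre within 20 mm across and 30 mm along of the tray's, lengthwise within 0.2 rad; all at rest (z of each of channel_up, channel_first in the frame of tray_mid below 0.003 m and angle between each of channel_up, channel_first, channel_down's own z axis and vertical below 0.05 rad and x of channel_up in the frame of tray_mid between -0.016 and 0.016 m and y of channel_up in the frame of tray_mid between -0.054 and -0.036 m and angle between the x axis of each of channel_up, channel_first and the x axis of tray, either way round below 0.15 rad and x of channel_first in the frame of tray_mid between -0.016 and 0.016 m and y of channel_first in the frame of tray_mid between 0.036 and 0.054 m and z of channel_down in the frame of tray_mid between 0.001 and 0.0075 m and y of channel_down in the frame of tray_mid between -0.02 and 0.02 m and x of channel_down in the frame of tray_mid between -0.03 and 0.03 m and angle between the x axis of channel_down and the x axis of tray, either way round below 0.2 rad and linear speed of each of channel_up, channel_down, channel_first below 0.02 m/s and angular speed of each of channel_up, channel_down, channel_first below 0.2 rad/s); the robot touches nothing.
It fails at once if a channel is dropped (falls free faster than 0.6 m/s, some 18 mm) ((contact force between channel_up and anything else below 0.02 N and linear speed of channel_up above 0.6 m/s) or (contact force between channel_down and anything else below 0.02 N and linear speed of channel_down above 0.6 m/s)).
It fails at once if the dropper bottle or the dish is shifted by more than 40 mm (distance of any of dropper_bottle, dish from where it was at the start of the episode above 0.04 m).
It also fails if it takes over 64 s, if anything falls off the work surface, if the arm or the gripper's body presses on something with over 40 N, if the wrist force passes 120 N, or if a joint passes its speed limit or range.

## Working session

There is one attempt and no reset: what is moved stays moved. The work goes in short steps, Python scripts to look and compute and a tool call to move; the robot and the scene stay as the last step left them, time stands still between calls to the robot, and variables do not carry over. Pictures are saved under pics/ and viewed, and the job is handed in when it is done.

Besides the shell and the picture viewer there is one more tool, called after "Emit:" by a JSON object that holds its "op" and its "data". apply_moves: Moves the arm, as the interface text tells. Its arguments: {"type":"object","properties":{"moves":{"type":"array","items":{"type":"array","items":{"type":"number"}}},"newtons":{"type":"number"}},"required":["moves"]}

```bash
ls; mkdir -p pics; python3 - <<'E'
from station import arm, eyes, job, outline_of
import cv2,pickle
print(arm.get_state())
for n in ["scene","top","wrist"]:
    f=eyes.grab_frame(n); pickle.dump(f,open(f"/tmp/{n}0.pkl","wb"))
    cv2.imwrite(f"pics/{n}0.png",f["color"][:,:,::-1]); print(n,f["camera_matrix"],f["k1"],f["extrinsics"])
    for l in ["channel_up","channel_down","channel_first","stand","tray","dropper_bottle","dish"]:
        print(l,[(round(o["score"],2),o["extent"]) for o in outline_of(l,f)])
E
```

```text
pics
{'t': 0.0, 'q': array([ 1.40211256e+00,  3.59402376e-01,  1.10411543e-02, -3.42891995e-04,
       -1.22409523e+00, -2.88101818e-01]), 'qd': array([ 0.00030514, -0.00035341, -0.0002175 , -0.00116964, -0.000566  ,
        0.00010178]), 'joint_efforts': array([-5.39185075e-04, -5.82718170e+01,  2.93048036e+01,  6.99754804e+00,
        7.03870930e-03, -1.48589302e-04]), 'eef_pos': array([0.29752782, 0.60533608, 0.22560627]), 'ee_rot': array([ 3.13990936e+00, -1.62688752e-04, -4.56902227e-01]), 'force': array([ 0.62335909, -0.782816  , -0.64747351]), 'moment': array([-0.00500442,  0.04876533, -0.07064695]), 'width': 0.0878240582753522}
scene [[395.13611017   0.         318.74861774]
 [  0.         395.13611017 201.71863877]
 [  0.           0.           1.        ]] 0.0018509692110737187 [[ 2.18374446e-02 -7.54758820e-01  6.55638811e-01  1.20180384e+00]
 [ 9.99760890e-01  1.57414046e-02 -1.51779592e-02 -1.62074092e-01]
 [ 1.13502279e-03  6.55813489e-01  7.54922102e-01  8.98100573e-01]
 [ 0.00000000e+00  0.00000000e+00  0.00000000e+00  1.00000000e+00]]
channel_up [(0.94, [390.0, 160.8
[... 1155 characters left out ...]
2, [176.7, 138.6, 207.1, 190.7]), (0.53, [174.4, 136.3, 244.3, 199.8])]
stand [(0.94, [308.2, 140.7, 394.9, 205.3])]
tray []
dropper_bottle []
dish [(0.47, [269.5, 211.4, 281.4, 228.1])]
wrist [[339.8221953    0.         318.78754112]
 [  0.         339.8221953  198.62906224]
 [  0.           0.           1.        ]] -0.016995510289029753 [[-4.40504562e-01  8.55441284e-01  2.72352601e-01  3.71881384e-01]
 [-8.97750309e-01 -4.19857960e-01 -1.33280439e-01  5.69267243e-01]
 [ 3.35817757e-04 -3.03215273e-01  9.52922025e-01  3.86066826e-01]
 [ 0.00000000e+00  0.00000000e+00  0.00000000e+00  1.00000000e+00]]
channel_up []
channel_down []
channel_first []
stand []
tray []
dropper_bottle []
dish []
```

View pics/scene0.png

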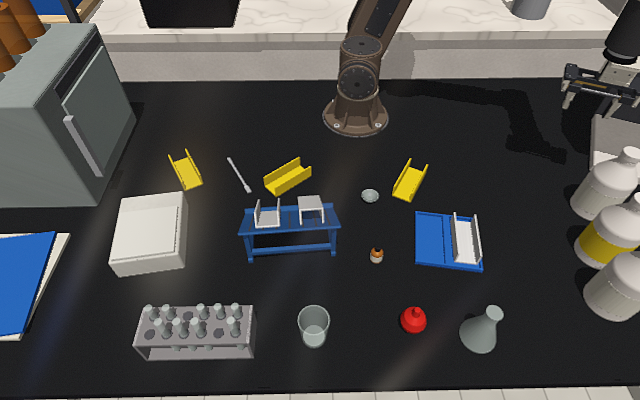

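View pics/top0.png

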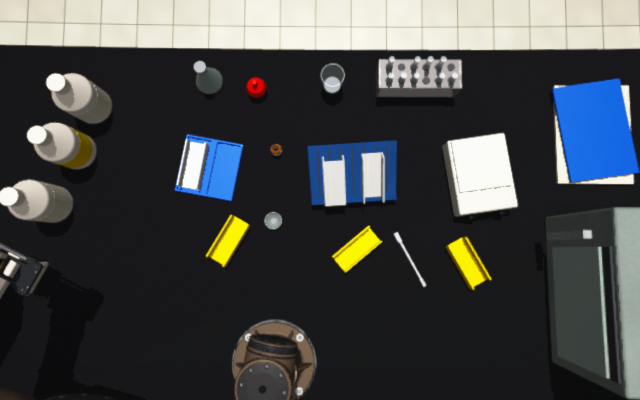

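```bash
cat > h.py <<'E'
import numpy as np,cv2
def cloud(f):
    K=f["camera_matrix"];k1=f["k1"];z=f["z_map"];T=f["extrinsics"]
    h,w=z.shape;u,v=np.meshgrid(np.arange(w),np.arange(h))
    D=np.array([k1,0,0,0.])
    p=cv2.undistortPoints(np.stack([u.ravel(),v.ravel()],1).astype(float)[:,None],K,D).reshape(h,w,2)
    P=np.stack([p[...,0]*z,-p[...,1]*z,-z],-1)
    W=P@T[:3,:3].T+T[:3,3]; W[z<=0]=np.nan
    return W
E
python3 - <<'E'
import pickle,numpy as np,cv2
from h import *
for n,(x0,y0,x1,y1) in dict(scene=(220,180,500,290),top=(165,120,410,215)).items():
    f=pickle.load(open(f"/tmp/{n}0.pkl","rb")); c=f["color"][y0:y1,x0:x1,::-1]
    cv2.imwrite(f"pics/{n}0c.png",cv2.resize(c,None,fx=2.8 if n=="scene" else 3.2,fy=2.8 if n=="scene" else 3.2,interpolation=cv2.INTER_CUBIC))
f=pickle.load(open("/tmp/top0.pkl","rb"));W=cloud(f)
for r in range(136,212,4):
    print(r,' '.join("%3.0f"%(1000*W[r,c,2]) for c in range(300,404,4)))
print(W[172,352],W[168,208],W[150,276],W[220,273])
for r in range(130,204,4):
    print(r,' '.join("%3.0f"%(1000*W[r,c,2]) for c in range(172,248,3)))
E
```

```text
136   1   3  -5  -2  -1  -1   8  -4   2  -1   2   4  -0   0  -1   2   0  -2  -4  -5   5  -2   1  -6   5  -1
140  -1   2  -3   2  -5   1   3  -3   2  -0   1  -6   1   3  -2   5  -5  -4   0   1  -4  -6   3  -0 123   1
144   0  -1   3  -2  -1  -7  -5  -7 118 124 132 130 135 132 129 123 131 129 125 131 129 131 134 125 125  -7
148  -5   4 124 126 127 127 124 128 127 126 125 122 124 123 124 120 123 126 120 118 117 119 118 118 nan   0
152  -1   2 121 120 123 119 121 118 120 120 113 120 119 112 117 119 111 112 111 117 111 111 116 113 118   2
156  -4  -0  -6 116 113 119 106 114 114 116 114 116 113 110 112 112 111 106 111 113 112 100 106 101 101   2
160   3  -5  -6 108 102 102 110 108 108 102 146 144 100 103  99 106 148 103 109 104 101 137 103  99  99   1
164  -6  -7  -2  99  95  95 137 142 140 nan 135 138  93  95  97 100 135  98  94  99  95 137  93  97 nan   0
168  -2  -3  -1  97  94  89 137 136 134 136 134 131  94  84  88  91 127  93  93  93  90 129  80  80  84   3
172   4  -2   7  87  88  82 124 130 131 131 126 122  81  81  82  86 118  84  87  81  83 122  74  78  80   6
176  -2  -1   3  83 
[... 2458 characters left out ...]
   5   7   7   3  10   4   2  -1  12  -4   2   8  -2
182  -1   0  46  15   5   7   9   8  42  19  13   8  12   8   8   3  -1   4   1   7  -0  14   1  -3   4  -1
186   3  -1   1  -1   8   9   7  18  50  14  14  17  -2   1   2   1   9   2  -3   9   4   3   3  -2   3   9
190  -6  10  13  16  13   8  -2   2   4   5   4  10   2   7   2   1   8   1   9   9   8  -1  -1   2  -7   1
194   5  -9   6   3   0   1  -1   5   0  12  13  11   3   5   9   6   1   5   5   3  15   5  -5   5   1   1
198  -4   3   4   1   1   2  -4   0   4  -3   3   1  -8   7   0  -2  14  10  14   4   7   2   2   0   5   1
202   2   1   0  -5  -5   5   0  -5   6   7  -3   2  -6  -1   1  -2   3   5  -5   3   1  -8  -4  -1   1  -1
```

View pics/scene0c.png

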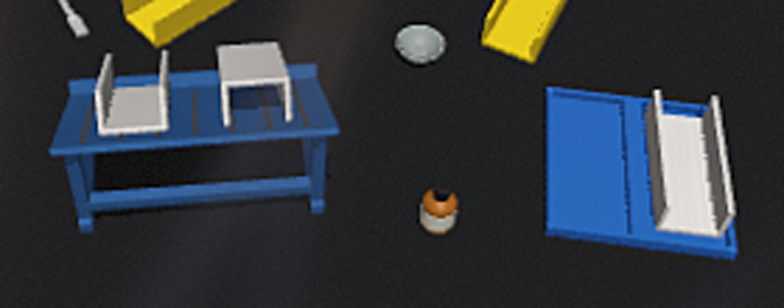

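View pics/top0c.png

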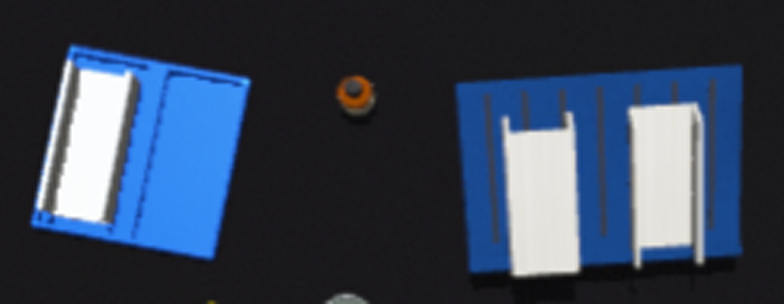

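```bash
python3 - <<'E'
import pickle,numpy as np,cv2
from h import *
f=pickle.load(open("/tmp/top0.pkl","rb"));W=cloud(f)*1000
hsv=cv2.cvtColor(f["color"],cv2.COLOR_RGB2HSV).astype(int);H,S,V=[hsv[...,i] for i in range(3)]
def box(m,x0,y0,x1,y1):
    o=np.zeros_like(m);o[y0:y1,x0:x1]=m[y0:y1,x0:x1];return o
blue=(H>100)&(H<130)&(S>130)&(V>60)
ok=np.isfinite(W[...,2])
st=box(blue&ok,300,138,405,210)&(W[...,2]>25)
P=W[st]
for _ in range(5):
    A=np.c_[P[:,:2],np.ones(len(P))];c=np.linalg.lstsq(A,P[:,2],rcond=None)[0];r=P[:,2]-A@c
    P=P[abs(r)<2.5*max(r.std(),3)]
g=c[:2];print("slope",np.degrees(np.arctan(np.hypot(*g))),"dir(yaw)",np.degrees(np.arctan2(g[1],g[0])),r.std())
def rect(m,name):
    Q=W[m][:,:2].astype(np.float32);R=cv2.minAreaRect(Q);print(name,m.sum(),R[0],R[1],R[2]);return R
R=rect(cv2.morphologyEx(st.astype(np.uint8),cv2.MORPH_OPEN,np.ones((3,3))).astype(bool),"plate")
cx,cy=R[0];print("plate z at centre",c@[cx,cy,1])
white=(S<60)&(V>110)
h=(W[...,2]-(W[...,0]*c[0]+W[...,1]*c[1]+c[2]))/np.sqrt(1+g@g)
for nm,b in dict(down=(318,150,350,212),up=(357,150,390,206)).items():
    m=box(white&ok,*b)&(W[...,2]>20)
    print(nm,np.percentile(h[m],[5,25,50,75,95]))
    mm=m&((h>30) if nm=="down" else ((h<14)&(h>-6)))
    Q=W[mm];u=g/np.hypot(*g);v=np.array([-u[1],u[0]]);th=np.arctan(np.hypot(*g))
    a=(Q[:,:2]-[cx,cy])@u/np.cos(th); b2=(Q[:,:2]-[cx,cy])@v
    print(" h med",np.median(h[mm])," v range",np.percentile(b2,[1,3,50,97,99]),"a",np.percentile(a,[0,1,3,50,97,99,100]))
    rect(mm,nm)
    # direction by fitting row centers
    z=np.polyfit(Q[:,0],Q[:,1],1);print(" dirfit",np.degrees(np.arctan(z[0])), "mean",Q.mean(0))
tb=box((blue|white)&ok,168,130,248,204)
R=rect(tb,"tray");
tb=box(blue&ok,168,130,248,204);rect(tb,"tray blue")
m=box(white&ok,168,130,215,204);rect(m,"first white");rect(m&(W[...,2]<22),"first web");print(W[m&(W[...,2]<22)].mean(0))
for b,nm in (((262,140,290,160),"bottle"),((262,210,286,232),"dish")):
    m=box(ok&(W[...,2]>(25 if nm=="bottle" else 9)),*b);print(nm,W[m].mean(0),m.sum())
E
```

```text
slope 34.66779731757858 dir(yaw) 4.1322893416246815 3.3579538942715246
plate 2704 (547.0662231445312, -225.69078063964844) (160.1152801513672, 249.92654418945312) 3.902448892593384
plate z at centre 79.0671879145645
down [31.96883761 37.73179453 39.78763932 41.68556244 44.13586506]
 h med 39.96648728261969  v range [26.99610677 28.17770431 56.47286687 84.50897464 85.5736392 ] a [-106.80376456 -105.62517975 -102.18543373  -33.67861319   30.05845548
   33.31073668   38.40659307]
down 943 (514.962646484375, -171.61627197265625) (119.44534301757812, 59.64826965332031) 4.109180927276611
 dirfit 2.704718731737736 mean [ 514.67311763 -171.65646228  107.92935983]
up [-0.25837491  2.59480695  4.75722568 10.92073024 40.4694312 ]
 h med 3.773863785643691  v range [-81.20037726 -80.84514812 -57.40540119 -32.72301699 -25.1580588 ] a [-96.50642999 -81.02806856 -77.78574651  -8.68164784  56.29727879
  59.55578292  61.63080098]
up 780 (536.6961059570312, -280.83538818359375) (129.95237731933594, 59.5820426940918) 4.297102451324463
 dirfit 3.951887549222401 mean [ 543.60316536 -282.776084     78.51670199]
tray 3211 (575.0700073242188, 207.95364379882812) (181.8419647216797, 182.17626953125) 79.79972839355469
tray blue 2322 (575.0700073242188, 207.95364379882812) (181.8419647216797, 182.17626953125) 79.79972839355469
first white 889 (582.31103515625, 257.91815185546875) (77.59613800048828, 145.02325439453125) 80.10726928710938
first web 654 (583.70703125, 264.66888427734375) (65.53319549560547, 148.03546142578125) 83.60906982421875
[579.78031216 257.14282316   7.79316654]
bottle [6.23494696e+02 5.96335858e-01 4.37642133e+01] 92
dish [413.10111508   8.75472351  15.02210495] 145
```

```bash
cat > plan.py <<'E'
import numpy as np
def rows(cur,tgt,vmax=0.036,wmax=0.11,g=1,n=None):
    """cur,tgt=(x,y,z,yaw): equal rows; turns about z applied with each row"""
    cur=np.array(cur,float);tgt=np.array(tgt,float);d=tgt-cur
    k=n or int(np.ceil(max(np.linalg.norm(d[:3])/vmax,abs(d[3])/wmax,1)))
    out=[];p=cur.copy()
    for i in range(1,k+1):
        q=cur+d*i/k; s=q-p; c,sn=np.cos(p[3]),np.sin(p[3])
        tx=round(s[0]*c+s[1]*sn,3);ty=round(s[0]*sn-s[1]*c,3);tz=round(-s[2],3);dw=round(-s[3],3)
        out.append([g,tx,ty,tz,dw])
        p=np.array([p[0]+tx*c+ty*sn,p[1]+tx*sn-ty*c,p[2]-tz,p[3]-dw])
    return out,p
def show(cur,*t,**k):
    for x in t:
        r,cur=rows(cur,x,**k)
        print(len(r),r,"->",np.round(cur,4))
    return cur
E
python3 - <<'E'
import pickle
from h import *
f=pickle.load(open("/tmp/top0.pkl","rb"));W=cloud(f)*1000
P=W[60:235,0:125].reshape(-1,3);P=P[P[:,2]>40]
for x in range(400,800,25):
    q=P[(P[:,0]>=x)&(P[:,0]<x+25)]
    if len(q)>5: print(x,q[:,1].min(),q[:,1].max(),np.percentile(q[:,2],97))
from plan import *
show((.2975,.6053,.2256,-.457),(.40,.50,.36,-.3),(.52,.20,.34,-.178))
E
```

```text
400 616.6985896597315 697.640329318838 159.46900800051986
425 603.534773717089 707.429354395483 221.4851034981451
450 601.7025303429363 681.1158375815206 222.66034515912986
475 605.2943416587005 698.6382038322711 220.23105687176445
500 621.5151872635845 692.7374907469334 156.0020919707585
550 566.6039044139626 628.6509653150099 151.33547006124698
575 545.5294555186586 646.237505941705 210.07511079983465
600 541.6003321649052 648.7963205065291 223.32304161148292
625 542.7821346361 624.1089094155747 223.1620130697611
650 551.7162095739054 631.5016666814676 168.56380378370685
700 513.8561665475493 598.9036690804624 161.8862404995056
725 503.7607232275985 607.5124126534828 221.96376679825642
750 502.33243108922096 614.795490158457 223.8776700873958
775 506.7120014880375 576.7943098839397 220.77098768872642
6 [[1, np.float64(0.023), np.float64(0.008), np.float64(-0.022), np.float64(-0.026)], [1, np.float64(0.023), np.float64(0.009), np.float64(-0.023), np.float64(-0.026)], [1, np.float64(0.023), np.float64(0.009), np.float64(-0.022), np.float64(-0.026)], [1, np.float64(0.022), np.float64(
[... 322 characters left out ...]
t64(-0.014)], [1, np.float64(0.022), np.float64(0.028), np.float64(0.002), np.float64(-0.013)], [1, np.float64(0.022), np.float64(0.029), np.float64(0.003), np.float64(-0.014)], [1, np.float64(0.021), np.float64(0.028), np.float64(0.002), np.float64(-0.013)], [1, np.float64(0.021), np.float64(0.03), np.float64(0.002), np.float64(-0.014)], [1, np.float64(0.021), np.float64(0.029), np.float64(0.002), np.float64(-0.013)], [1, np.float64(0.02), np.float64(0.03), np.float64(0.002), np.float64(-0.014)], [1, np.float64(0.02), np.float64(0.03), np.float64(0.002), np.float64(-0.013)], [1, np.float64(0.019), np.float64(0.03), np.float64(0.003), np.float64(-0.014)]] -> [ 0.5199  0.1997  0.3396 -0.178 ]
```

Emit:
{"op": "apply_moves", "data": {"moves": [[1,0.015,0.022,-0.022,-0.026],[1,0.015,0.022,-0.023,-0.026],[1,0.02,0.022,-0.023,-0.026],[1,0.022,0.022,-0.023,-0.027],[1,0.022,0.022,-0.022,-0.026],[1,0.022,0.022,-0.022,-0.026],[1,0.023,0.022,0,-0.014],[1,0.022,0.022,0,-0.014],[1,0.022,0.022,0,-0.014],[1,0.021,0.022,0,-0.014],[1,0.021,0.022,0,-0.014],[1,0.021,0.022,0,-0.014]]}}

```text
t: 2.2
eef_pos: [0.4461, 0.2774, 0.362]
ee_rot: [-3.141, -0.0, -0.215]
force: [0.1, -0.2, 0.4]
width: 0.0878
```

Emit:
{"op": "apply_moves", "data": {"moves": [[1,0.025,0.02,0,-0.015],[1,0.025,0.02,0,-0.015],[1,0.025,0.02,0,-0.01],[1,0,0,0,0],[1,0,0,0,0]]}}

```text
t: 2.62
eef_pos: [0.5079, 0.2038, 0.3614]
ee_rot: [3.141, 0.0, -0.179]
force: [-0.5, 0.5, 0.9]
width: 0.0875
```

```bash
python3 - <<'E'
from station import arm, eyes, outline_of
import cv2,pickle
print(arm.get_state()["eef_pos"],arm.get_state()["ee_rot"],arm.get_state()["q"])
f=eyes.grab_frame("wrist"); pickle.dump(f,open("/tmp/w1.pkl","wb"));cv2.imwrite("pics/w1.png",f["color"][:,:,::-1])
for l in ["channel_first","tray"]: print(l,[(round(o["score"],2),o["extent"]) for o in outline_of(l,f)])
E
```

```text
[0.50792911 0.20377357 0.36135908] [ 3.14128101e+00  2.63294453e-04 -1.78903433e-01] [ 7.39575308e-01  8.79710594e-02 -3.89217127e-02 -2.02194132e-05
 -1.44431104e+00  6.52320181e-01]
channel_first [(0.81, [252.2, 52.9, 300.7, 156.7])]
tray [(0.79, [247.6, 39.8, 372.2, 161.1])]
```

View pics/w1.png

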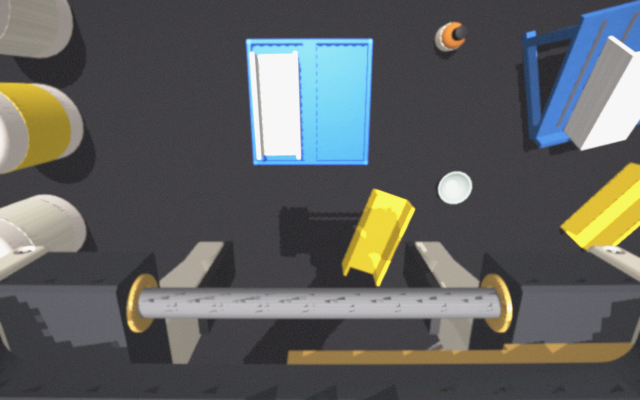

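```bash
cat >> h.py <<'E'
def atz(f,uv,z0):
    K=f["camera_matrix"];T=f["extrinsics"];uv=np.asarray(uv,float)
    p=cv2.undistortPoints(uv[:,None],K,np.array([f["k1"],0,0,0.])).reshape(-1,2)
    d=np.c_[p[:,0],-p[:,1],-np.ones(len(p))]@T[:3,:3].T
    s=(z0-T[2,3])/d[:,2]
    return T[:3,3]+d*s[:,None]
E
python3 - <<'E'
import pickle
from h import *
f=pickle.load(open("/tmp/w1.pkl","rb"));W=cloud(f)*1000
hsv=cv2.cvtColor(f["color"],cv2.COLOR_RGB2HSV).astype(int);H,S,V=[hsv[...,i] for i in range(3)]
m=((H>95)&(H<130)&(S>100)&(V>60)|(S<60)&(V>150)).astype(np.uint8)
m[:,:235]=0;m[:,385:]=0;m[:30]=0;m[175:]=0
cn=max(cv2.findContours(m,cv2.RETR_EXTERNAL,cv2.CHAIN_APPROX_NONE)[0],key=cv2.contourArea)
for z0 in (.012,.016):
    P=atz(f,cn[:,0],z0)[:,:2]*1000
    print(z0,cv2.minAreaRect(P.astype(np.float32)))
# floor heights
hst=W[60:150,322:362];print("empty bay z",np.nanmedian(hst[...,2]))
r=W[60:150,303:313];print("rib z",np.nanmedian(r[...,2]))
w=W[50:150,255:300];mm=((S<60)&(V>150))[50:150,255:300]
z=w[...,2];web=mm&(z<20);print("web z",np.median(z[web]),cv2.minAreaRect(w[web][:,:2].astype(np.float32)),w[web].mean(0))
print(W[100,340],W[30,455])
E
```

```text
0.012 ((572.2782592773438, 205.2609100341797), (176.66635131835938, 177.3890838623047), 79.78575134277344)
0.016 ((572.41162109375, 205.1324920654297), (175.27749633789062, 175.99452209472656), 79.78573608398438)
empty bay z 5.270165910864321
rib z 13.195939983049797
web z 9.305523582445963 ((584.6123046875, 249.3910369873047), (63.977840423583984, 143.2804412841797), 74.85169219970703) [585.26079061 250.94529405   9.42287894]
[570.81919558 160.67180371   5.80374632] [630.30902304  10.03596409  59.42690459]
```

```bash
python3 - <<'E'
from plan import *
show((.508,.204,.361,-.179),(.46,-.26,.33,.07))
E
```

```text
13 [[1, np.float64(0.003), np.float64(0.036), np.float64(0.002), np.float64(-0.019)], [1, np.float64(0.002), np.float64(0.036), np.float64(0.003), np.float64(-0.019)], [1, np.float64(0.001), np.float64(0.035), np.float64(0.002), np.float64(-0.019)], [1, np.float64(0.001), np.float64(0.036), np.float64(0.003), np.float64(-0.02)], [1, np.float64(-0.0), np.float64(0.036), np.float64(0.002), np.float64(-0.019)], [1, np.float64(-0.001), np.float64(0.036), np.float64(0.002), np.float64(-0.019)], [1, np.float64(-0.001), np.float64(0.036), np.float64(0.003), np.float64(-0.019)], [1, np.float64(-0.002), np.float64(0.036), np.float64(0.002), np.float64(-0.019)], [1, np.float64(-0.003), np.float64(0.036), np.float64(0.002), np.float64(-0.019)], [1, np.float64(-0.004), np.float64(0.035), np.float64(0.003), np.float64(-0.02)], [1, np.float64(-0.004), np.float64(0.036), np.float64(0.002), np.float64(-0.019)], [1, np.float64(-0.005), np.float64(0.035), np.float64(0.003), np.float64(-0.019)], [1, np.float64(-0.005), np.float64(0.036), np.float64(0.002), np.float64(-0.019)]] -> [ 0.4602 -0.2601  0.33    0.07  ]
```

Emit:
{"op": "apply_moves", "data": {"moves": [[1,0.003,0.036,0.002,-0.019],[1,0.002,0.036,0.003,-0.019],[1,0.001,0.035,0.002,-0.019],[1,0.001,0.036,0.003,-0.02],[1,0,0.036,0.002,-0.019],[1,-0.001,0.036,0.002,-0.019],[1,-0.001,0.036,0.003,-0.019],[1,-0.002,0.036,0.002,-0.019],[1,-0.003,0.036,0.002,-0.019],[1,-0.004,0.035,0.003,-0.02],[1,-0.004,0.036,0.002,-0.019],[1,-0.005,0.035,0.003,-0.019]]}}

```text
t: 3.77
eef_pos: [0.4638, -0.2235, 0.3331]
ee_rot: [3.141, -0.001, 0.057]
force: [0.6, 0.8, -0.6]
width: 0.0877
```

Emit:
{"op": "apply_moves", "data": {"moves": [[1,-0.005,0.036,0.002,-0.019],[1,0,0,0,0],[1,0,0,0,0]]}}

```text
t: 4.02
eef_pos: [0.4606, -0.2598, 0.3302]
ee_rot: [-3.141, 0.001, 0.071]
force: [0.3, 1.2, 0.6]
width: 0.0877
```

```bash
python3 - <<'E'
from station import arm, eyes, outline_of
import cv2,pickle
print(arm.get_state()["eef_pos"],arm.get_state()["ee_rot"],arm.get_state()["q"])
f=eyes.grab_frame("wrist"); pickle.dump(f,open("/tmp/w2.pkl","wb"));cv2.imwrite("pics/w2.png",f["color"][:,:,::-1])
for l in ["channel_up","channel_down","stand"]: print(l,[(round(o["score"],2),o["extent"]) for o in outline_of(l,f)])
E
```

```text
[ 0.46063059 -0.25978056  0.33015068] [-3.14134721e+00  7.37464299e-04  7.12295063e-02] [-1.42421015e-01  6.41157076e-02 -1.33360946e-01 -8.51398698e-05
 -1.37409241e+00  1.78446343e+00]
channel_up [(0.96, [248.0, 195.9, 347.0, 283.7]), (0.92, [0.1, 154.0, 87.3, 249.8]), (0.91, [316.6, 37.8, 381.2, 157.4]), (0.7, [469.6, 224.4, 525.0, 268.7])]
channel_down [(0.75, [196.6, 34.8, 277.5, 161.0])]
stand [(0.77, [154.8, 0.0, 423.4, 150.7])]
```

View pics/w2.png

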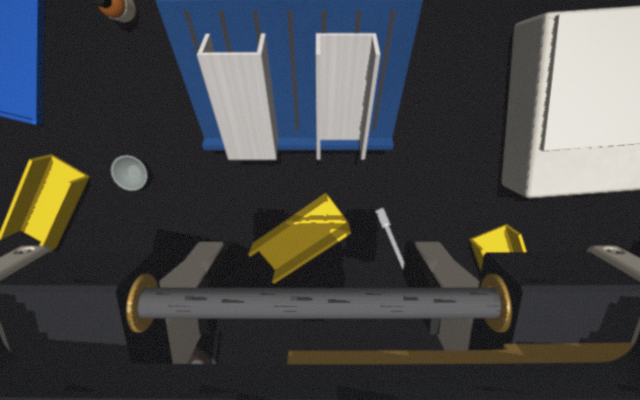

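```bash
python3 - <<'E'
import pickle
from h import *
f=pickle.load(open("/tmp/w2.pkl","rb"));W=cloud(f)*1000
cv2.imwrite("pics/w2c.png",cv2.resize(f["color"][20:175,180:400,::-1],None,fx=3.5,fy=3.5,interpolation=cv2.INTER_CUBIC))
hsv=cv2.cvtColor(f["color"],cv2.COLOR_RGB2HSV).astype(int);H,S,V=[hsv[...,i] for i in range(3)]
blue=(H>100)&(H<130)&(S>100)&(V>40);white=(S<50)&(V>90)
B=np.zeros_like(blue);B[0:135,165:420]=1
ok=np.isfinite(W[...,2])
P=W[B&blue&ok&(W[...,2]>25)]
for _ in range(6):
    A=np.c_[P[:,:2],np.ones(len(P))];c=np.linalg.lstsq(A,P[:,2],rcond=None)[0];r=P[:,2]-A@c
    P=P[abs(r)<2.5*max(r.std(),2)]
g=c[:2];th=np.arctan(np.hypot(*g));print("slope",np.degrees(th),"yaw",np.degrees(np.arctan2(*g[::-1])),r.std(),len(P))
ex=np.array([*(g/np.hypot(*g)*np.cos(th)),np.sin(th)]);ez=np.array([-g[0],-g[1],1])/np.sqrt(1+g@g);ey=np.cross(ez,ex)
x0,y0=540,-226;O=np.array([x0,y0,c@[x0,y0,1]]);print("O",O)
Q=(W-O)@np.stack([ex,ey,ez],1)
for nm,b in dict(up=(305,28,392,170),down=(185,25,290,170)).items():
    M=np.zeros_like(blue);M[b[1]:b[3],b[0]:b[2]]=1;M&=white&ok&(W[...,2]>20)
    q=Q[M]
    print(nm,"all y",np.percentile(q[:,1],[1,5,50,95,99]),"h",np.percentile(q[:,2],[1,10,50,90,99]))
    s=q[(q[:,2]<12)] if nm=="up" else q[q[:,2]>33]
    print("  web: x",np.percentile(s[:,0],[1,3,50,97,99]),"y",np.percentile(s[:,1],[1,3,50,97,99]),"h",np.median(s[:,2]),cv2.minAreaRect(s[:,:2].astype(np.float32)))
    if nm=="up":
        s=q[q[:,2]>30];print("  tops y",np.histogram(s[:,1],bins=np.arange(-100,0,4)), "x",np.percentile(s[:,0],[1,3,97,99]))
    z=np.polyfit(s[:,0],s[:,1],1);print("  rel yaw",np.degrees(np.arctan(z[0])))
print(ex,ey,ez)
E
```

```text
slope 34.981267076388605 yaw 4.203673803511293 0.9252836665319836 16724
O [ 540.         -226.           75.36311928]
up all y [-84.9680491  -82.83961279 -56.62791805 -27.31119861 -25.23055715] h [ 0.16274136  3.05503628  4.17602814 39.46515495 40.81124359]
  web: x [-69.52877741 -65.56166323  15.50072414  68.42672295  68.98759499] y [-84.62973311 -80.93675429 -55.67467387 -29.61332692 -29.4456826 ] h 3.9928532658221325 ((-0.8462677001953125, -58.75939178466797), (143.29527282714844, 69.23162841796875), 0.1234101802110672)
  tops y (array([  0,   0,   0, 107, 447,   0,   0,   0,   0,   0,   0,   0,   0,
         0,   0,   0,   0, 111, 304,   0,   0,   0,   0,   0]), array([-100,  -96,  -92,  -88,  -84,  -80,  -76,  -72,  -68,  -64,  -60,
        -56,  -52,  -48,  -44,  -40,  -36,  -32,  -28,  -24,  -20,  -16,
        -12,   -8,   -4])) x [-68.05953683 -64.11417272  68.53278181  68.91063612]
  rel yaw 0.1953004841739211
down all y [ 26.39468929  27.0622697   55.61834046  83.93488679 100.50415337] h [-0.08197567 38.11370426 39.87942694 40.81607328 41.53762259]
  web: x [-67.87234954 -63.67890632  15.6279882   68.07672044  68.8562886 ] y [26.47291174 27.04531332 55.64717045 84.13046714 85.37997519] h 39.94599279768139 ((-0.3878021240234375, 56.45636749267578), (60.49717330932617, 140.15687561035156), 89.8590316772461)
  rel yaw -0.03653434938947377
[0.81713533 0.06005934 0.57330858] [-7.33021447e-02  9.97309779e-01  6.93889390e-18] [-0.57176626 -0.04202475  0.81933953]
```

View pics/w2c.png

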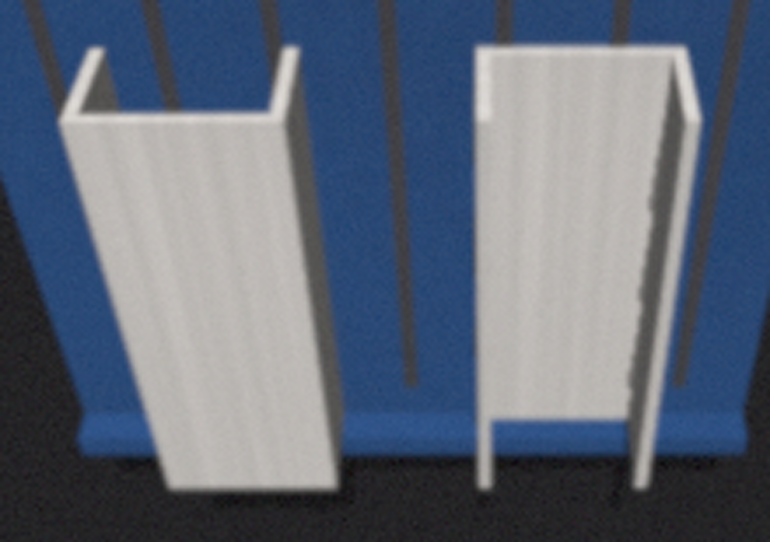

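Emit:
{"op": "apply_moves", "data": {"moves": [[1,0.0155,0.007,0.035,0],[1,0.0155,0.007,0.035,0],[1,0.0155,0.007,0.035,0],[1,0.0155,0.006,0.035,-0.002],[1,0,0,0.03,0],[1,0,0,0.03,0],[1,0,0,0.03,0],[1,0,0,0.015,0],[1,0,0,0,0]]}}

```text
t: 4.97
eef_pos: [0.5228, -0.2794, 0.0819]
ee_rot: [-3.139, 0.006, 0.077]
force: [-1.5, -0.3, 1.2]
width: 0.0878
```

Emit:
{"op": "apply_moves", "data": {"moves": [[1,0.001,0.003,-0.002,0],[1,0,0,0,0],[1,0,0,0,0]]}}

```text
t: 5.22
eef_pos: [0.5276, -0.2844, 0.0897]
ee_rot: [3.14, -0.003, 0.076]
force: [0.1, 0.7, -0.3]
width: 0.0877
```

Emit:
{"op": "apply_moves", "data": {"moves": [[1,-0.0015,-0.0025,0.002,0],[1,0,0,0,0],[1,0,0,0,0],[1,0,0,0,0]]}}

```text
t: 5.55
eef_pos: [0.5243, -0.2821, 0.086]
ee_rot: [3.141, -0.001, 0.075]
force: [-0.1, -0.5, 0.0]
width: 0.0881
```

Well placed. Close at 20 N.

Emit:
{"op": "apply_moves", "data": {"moves": [[-1,0,0,0,0],[-1,0,0,0,0],[-1,0,0,0,0],[-1,0,0,0,0],[-1,0,0,0,0],[-1,0,0,0,0]], "newtons": 20}}

```text
t: 6.05
eef_pos: [0.5241, -0.2821, 0.0855]
ee_rot: [-3.142, 0.0, 0.075]
force: [-0.1, -0.9, -0.7]
width: 0.0601
```

Emit:
{"op": "apply_moves", "data": {"moves": [[-1,0,0,-0.004,0],[-1,0,0,-0.01,0],[-1,0,0,-0.016,0],[-1,0,0,-0.02,0],[-1,0,0,-0.02,0],[-1,0,0,-0.02,0],[-1,0,0,-0.015,0],[-1,0,0,-0.005,0],[-1,0,0,0,0]]}}

```text
t: 6.8
eef_pos: [0.525, -0.2822, 0.1976]
ee_rot: [3.141, -0.003, 0.075]
force: [0.6, 0.6, -2.0]
width: 0.0598
```

```bash
python3 - <<'E'
from station import arm, eyes
import cv2,pickle
s=arm.get_state();print(s["eef_pos"],s["ee_rot"],s["force"],s["width"])
for n in("wrist","top"):
    f=eyes.grab_frame(n); pickle.dump(f,open(f"/tmp/{n}3.pkl","wb"));cv2.imwrite(f"pics/{n}3.png",f["color"][:,:,::-1])
E
```

```text
[ 0.52496091 -0.2821942   0.19756851] [ 3.14066048 -0.00314882  0.07532577] [ 0.64668721  0.56460197 -1.98776621] 0.05978888059704964
```

View pics/wrist3.png

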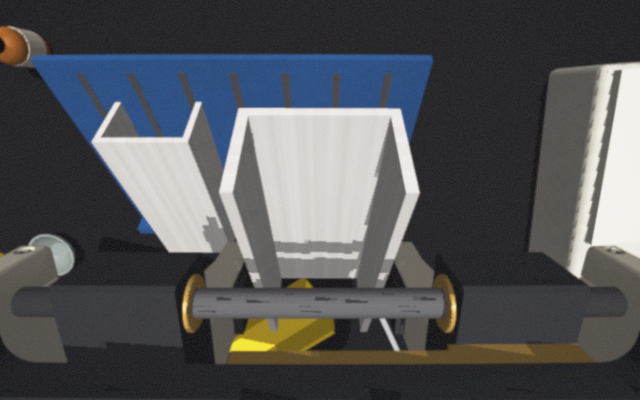

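```bash
cat > tilt.py <<'E'
import sys,pickle
from h import *
def fit(f,b,yaw,lim=None):
    W=cloud(f)*1000
    hsv=cv2.cvtColor(f["color"],cv2.COLOR_RGB2HSV).astype(int)
    M=np.zeros(W.shape[:2],bool);M[b[1]:b[3],b[0]:b[2]]=1;M&=(hsv[...,1]<50)&(hsv[...,2]>130)&np.isfinite(W[...,2])
    P=W[M]
    for _ in range(8):
        A=np.c_[P[:,:2],np.ones(len(P))];c=np.linalg.lstsq(A,P[:,2],rcond=None)[0];r=P[:,2]-A@c
        P=P[abs(r)<2.5*max(r.std(),1)]
    g=c[:2];print("tilt",np.degrees(np.arctan(np.hypot(*g))),"dir",np.degrees(np.arctan2(g[1],g[0])),r.std(),len(P),"mean",P.mean(0),"min",P.min(0),"max",P.max(0))
    return c,P
E
python3 - <<'E'
import pickle
from tilt import *
c,P=fit(pickle.load(open("/tmp/wrist3.pkl","rb")),(265,115,375,235),0)
E
```

```text
tilt 35.11855244510237 dir 4.160994327487826 0.5158959553388944 12826 mean [ 570.56387881 -279.1144463   210.44538841] min [ 529.18431543 -307.66196337  181.46849635] max [ 600.35005526 -254.01893273  232.3805412 ]
```

```bash
python3 - <<'E'
from plan import *
show((.525,-.2822,.1976,.0753),(.5317,.1668,.1976,-.178),g=-1,vmax=.03)
E
```

```text
15 [[-1, np.float64(0.003), np.float64(-0.03), np.float64(-0.0), np.float64(0.017)], [-1, np.float64(0.002), np.float64(-0.03), np.float64(-0.0), np.float64(0.017)], [-1, np.float64(0.002), np.float64(-0.03), np.float64(-0.0), np.float64(0.017)], [-1, np.float64(0.001), np.float64(-0.029), np.float64(-0.0), np.float64(0.017)], [-1, np.float64(0.0), np.float64(-0.03), np.float64(-0.0), np.float64(0.016)], [-1, np.float64(0.001), np.float64(-0.03), np.float64(-0.0), np.float64(0.017)], [-1, np.float64(-0.001), np.float64(-0.03), np.float64(-0.0), np.float64(0.017)], [-1, np.float64(-0.001), np.float64(-0.03), np.float64(-0.0), np.float64(0.017)], [-1, np.float64(-0.001), np.float64(-0.03), np.float64(-0.0), np.float64(0.017)], [-1, np.float64(-0.002), np.float64(-0.03), np.float64(-0.0), np.float64(0.017)], [-1, np.float64(-0.002), np.float64(-0.03), np.float64(-0.0), np.float64(0.017)], [-1, np.float64(-0.003), np.float64(-0.03), np.float64(-0.0), np.float64(0.017)], [-1, np.float64(-0.003), np.float64(-0.029), np.float64(-0.0), np.float64(0.017)], [-1, np.float64(-0.004), np.float64(-0.03), np.float64(-0.0), np.float64(0.016)], [-1, np.float64(-0.005), np.float64(-0.03), np.float64(-0.0), np.float64(0.017)]] -> [ 0.5313  0.1672  0.1976 -0.1777]
```

Emit:
{"op": "apply_moves", "data": {"moves": [[-1,0.001,-0.012,0,0.007],[-1,0.003,-0.024,0,0.014],[-1,0.002,-0.03,0,0.017],[-1,0.002,-0.03,0,0.017],[-1,0.001,-0.03,0,0.017],[-1,0,-0.03,0,0.017],[-1,0,-0.03,0,0.017],[-1,-0.001,-0.03,0,0.017],[-1,-0.001,-0.03,0,0.017],[-1,-0.001,-0.03,0,0.017],[-1,-0.002,-0.03,0,0.017],[-1,-0.002,-0.03,0,0.017]]}}

```text
t: 7.9
eef_pos: [0.5293, 0.0557, 0.1942]
ee_rot: [3.141, 0.002, -0.117]
force: [0.8, -0.2, -1.4]
width: 0.0599
```

Emit:
{"op": "apply_moves", "data": {"moves": [[-1,-0.003,-0.03,0,0.017],[-1,-0.003,-0.029,0,0.017],[-1,-0.004,-0.025,0,0.016],[-1,-0.004,-0.02,0,0.013],[-1,-0.002,-0.008,0,0.009],[-1,0,0,0,0],[-1,0,0,0,0]]}}

```text
t: 8.48
eef_pos: [0.5297, 0.1674, 0.1945]
ee_rot: [3.14, 0.002, -0.187]
force: [-0.7, -0.4, -0.9]
width: 0.0596
```

```bash
python3 - <<'E'
from station import arm, eyes
import cv2,pickle
s=arm.get_state();print(s["t"],s["eef_pos"],s["ee_rot"],s["force"],s["width"])
from tilt import *
f=eyes.grab_frame("wrist"); pickle.dump(f,open(f"/tmp/wrist4.pkl","wb"));cv2.imwrite(f"pics/wrist4.png",f["color"][:,:,::-1])
fit(f,(265,115,375,235),0)
E
```

```text
8.4833 [0.52965474 0.16740237 0.19446251] [ 3.14003393e+00  1.58684057e-03 -1.86755877e-01] [-0.69587542 -0.36065571 -0.90437855] 0.059634128213135434
tilt 34.82199103373454 dir -11.038137282011943 0.5179832471534087 12840 mean [574.54587029 158.4815026  207.10048615] min [531.12937453 133.60445678 178.41139458] max [606.1824519  191.7044938  228.54478827]
```

View pics/wrist4.png

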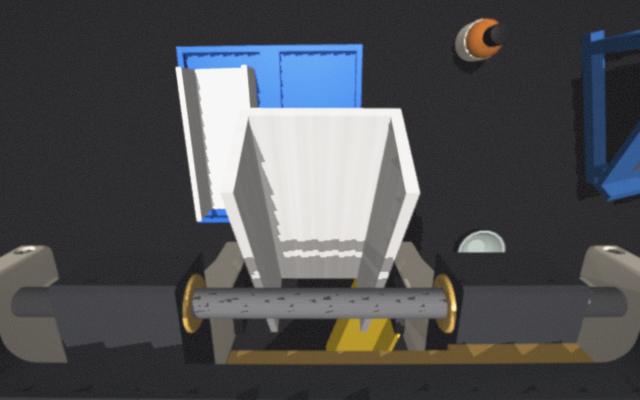

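Emit:
{"op": "apply_moves", "data": {"moves": [[-1,0.001,0,0.012,-0.004],[-1,0.001,0,0.022,-0.004],[-1,0,0,0.024,0],[-1,0,0,0.024,0],[-1,0,0,0.022,0],[-1,0,0,0.012,0],[-1,0,0,0.006,0],[-1,0,0,0,0],[-1,0,0,0,0]]}}

```text
t: 9.28
eef_pos: [0.5326, 0.1667, 0.074]
ee_rot: [3.141, -0.0, -0.18]
force: [0.9, 0.6, -1.3]
width: 0.0601
```

Emit:
{"op": "apply_moves", "data": {"moves": [[-1,0,0,0.009,0],[-1,0,0,0.007,0],[-1,0,0,0.005,0],[-1,0,0,0,0],[-1,0,0,0,0]], "newtons": 12}}

```text
t: 9.7
eef_pos: [0.5339, 0.1679, 0.0533]
ee_rot: [-3.14, -0.003, -0.179]
force: [3.6, -1.0, 3.6]
width: 0.0602
```

Emit:
{"op": "apply_moves", "data": {"moves": [[-1,0.003,0,0.002,0],[-1,0.003,0,0.002,0],[-1,0.003,0,0.002,0],[-1,0.003,0,0.002,0],[-1,0.003,0,0.002,0],[-1,0,0,0,0]]}}

```text
t: 10.2
eef_pos: [0.5468, 0.1642, 0.0415]
ee_rot: [3.141, 0.001, -0.18]
force: [1.1, 1.2, -0.7]
width: 0.0601
```

```bash
python3 - <<'E'
from station import arm, eyes
import cv2,pickle
s=arm.get_state();print(s["t"],s["eef_pos"],s["ee_rot"],s["force"],s["width"])
from tilt import *
f=eyes.grab_frame("wrist"); pickle.dump(f,open(f"/tmp/wrist5.pkl","wb"));cv2.imwrite(f"pics/wrist5.png",f["color"][:,:,::-1])
fit(f,(265,115,375,235),0)
E
```

```text
10.2 [0.54680658 0.16421659 0.04151742] [ 3.14055810e+00  1.37154344e-03 -1.80303812e-01] [ 1.12857804  1.20373941 -0.70827133] 0.060126172519699816
tilt 18.49296204606948 dir -10.583862171231582 0.5740581106283393 12564 mean [589.89351935 155.61910584  42.32185969] min [550.32386861 127.8643662   28.89225946] max [622.41908455 187.29305084  54.16012284]
```

View pics/wrist5.png

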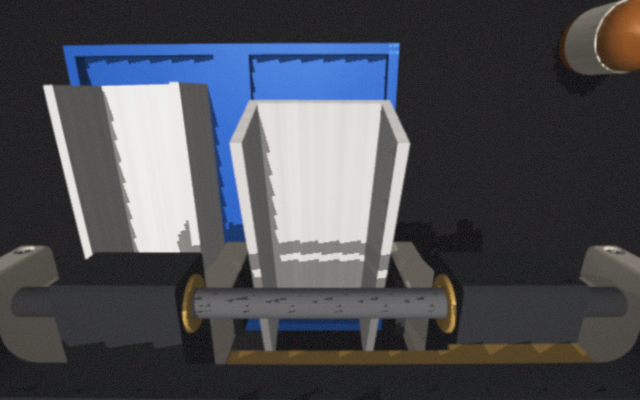

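Emit:
{"op": "apply_moves", "data": {"moves": [[-1,0.004,0,0.004,0],[-1,0.004,0,0.004,0],[-1,0.003,0,0.0045,0],[-1,0.003,0,0.0045,0],[-1,0.003,0,0.004,0],[-1,0,0,0,0],[-1,0,0,0,0]]}}

```text
t: 10.83
eef_pos: [0.564, 0.1614, 0.021]
ee_rot: [3.141, 0.0, -0.18]
force: [0.3, 0.2, -3.0]
width: 0.0601
```

```bash
python3 - <<'E'
from station import arm, eyes
import cv2,pickle
s=arm.get_state();print(s["t"],s["eef_pos"],s["ee_rot"],s["force"],s["width"])
from tilt import *
f=eyes.grab_frame("wrist"); pickle.dump(f,open(f"/tmp/wrist6.pkl","wb"));cv2.imwrite(f"pics/wrist6.png",f["color"][:,:,::-1])
fit(f,(265,115,375,235),0)
E
```

```text
10.8333 [0.56395262 0.16142038 0.02098163] [ 3.14130256e+00  2.08145168e-04 -1.80029354e-01] [ 0.33629649  0.15791303 -2.96383353] 0.06005036734887074
tilt 0.04823394059785617 dir -127.63487751792017 0.6268504749132291 12019 mean [604.61537631 153.43935524   9.90637368] min [566.94490368 122.91467018   7.67183041] max [638.73545231 184.42561927  12.43225981]
```

View pics/wrist6.png

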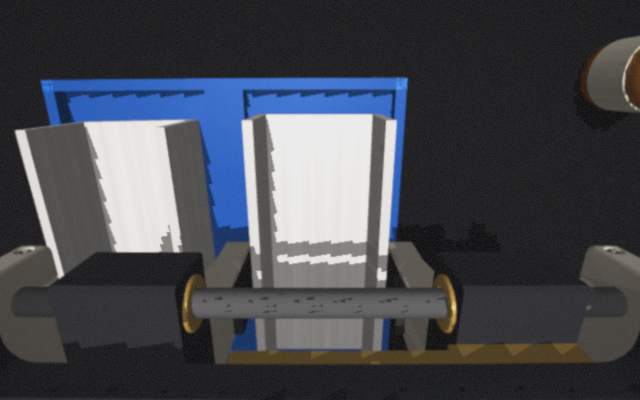

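Emit:
{"op": "apply_moves", "data": {"moves": [[-1,0,0,0.001,0],[-1,0,0,0,0],[0.55,0,0,0,0],[0.55,0,0,0,0],[0.55,0,0,0,0],[0.55,0,0,0,0]]}}

```text
t: 11.38
eef_pos: [0.5639, 0.1617, 0.0207]
ee_rot: [-3.141, -0.0, -0.18]
force: [0.0, -0.7, 0.2]
width: 0.0676
```

Emit:
{"op": "apply_moves", "data": {"moves": [[0.55,0,0,-0.005,0],[0.55,0,0,-0.015,0],[0.55,0,0,-0.025,0],[0.55,0,0,-0.03,0],[0.55,0,0,-0.035,0],[0.55,0,0,-0.035,0],[1,0,0,-0.035,0],[1,0,0,-0.035,0],[1,0,0,-0.035,0],[1,-0.02,0,-0.03,0],[1,-0.02,0,0,0],[1,0,0,0,0]]}}

```text
t: 12.38
eef_pos: [0.5229, 0.1692, 0.304]
ee_rot: [-3.137, -0.003, -0.179]
force: [-0.5, -0.4, -1.3]
width: 0.0875
```

```bash
python3 - <<'E'
from station import arm, eyes
import cv2,pickle
s=arm.get_state();print(s["t"],s["eef_pos"],s["ee_rot"],s["force"],s["width"])
f=eyes.grab_frame("wrist"); pickle.dump(f,open(f"/tmp/wrist7.pkl","wb"));cv2.imwrite(f"pics/wrist7.png",f["color"][:,:,::-1])
E
```

```text
12.3833 [0.52289992 0.16917461 0.30398733] [-3.13722967 -0.00330951 -0.17937343] [-0.52477034 -0.38327216 -1.30223618] 0.08751959427185295
```

View pics/wrist7.png

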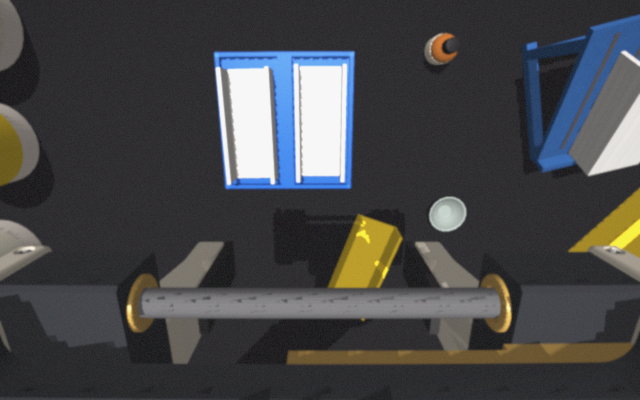

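```bash
python3 - <<'E'
import pickle
from h import *
f=pickle.load(open("/tmp/wrist7.pkl","rb"));W=cloud(f)*1000
hsv=cv2.cvtColor(f["color"],cv2.COLOR_RGB2HSV).astype(int);H,S,V=[hsv[...,i] for i in range(3)]
ok=np.isfinite(W[...,2]);box=np.zeros(ok.shape,bool);box[45:195,210:360]=1
blue=(H>95)&(H<130)&(S>100)&(V>60);white=(S<70)&(V>120)
m=(box&(blue|white)).astype(np.uint8)
cn=max(cv2.findContours(m,cv2.RETR_EXTERNAL,cv2.CHAIN_APPROX_NONE)[0],key=cv2.contourArea)
P=atz(f,cn[:,0],.016)[:,:2]*1000;R=cv2.minAreaRect(P.astype(np.float32));print("tray",R)
yaw=np.radians(R[2]-90);C=np.array([572.4,205.2])
C=np.array(R[0]);u=np.array([np.cos(yaw),np.sin(yaw)]);v=np.array([-u[1],u[0]])
T=W[...,:2]-C;X=T@u;Y=T@v;Z=W[...,2]
for nm,sg in(("up",-1),("first",1)):
    q=box&ok&(Y*sg>8)&(Y*sg<85)&(abs(X)<90)&white
    web=q&(Z<16);top=q&(Z>38)
    print(nm,"web z",np.median(Z[web]),"x",np.percentile(X[web],[1,50,99]),"y",np.percentile(Y[web],[1,50,99]))
    print("  tops z",np.median(Z[top]),"x",np.percentile(X[top],[1,99]),"y",np.percentile(Y[top],[1,99]))
    a=top&(Y>sg*45);b=top&(Y<sg*45)
    for s in(a,b):
        if s.sum()>20:
            p=np.polyfit(X[s],Y[s],1);print("   flange",s.sum(),"y",Y[s].mean(),"yaw",np.degrees(np.arctan(p[0])))
E
```

```text
tray ((573.0590209960938, 204.59341430664062), (174.96180725097656, 176.1065216064453), 79.82901000976562)
up web z 9.271582294512942 x [-70.00703017   5.02612813  69.96742112] y [-77.34490377 -44.26796333 -17.6815404 ]
  tops z 45.20786973943353 x [-68.10365269  67.7673109 ] y [-73.75955572 -13.8782272 ]
   flange 436 y -15.960187006447015 yaw 0.0009988545478496348
   flange 437 y -71.60726054839564 yaw -0.10669352758915858
first web z 9.338429118286474 x [-72.41393251   1.66044275  66.9900718 ] y [25.12720577 49.0589624  72.34807976]
  tops z 44.97608419743085 x [-70.83555585  65.61011671] y [15.04727782 75.67591271]
   flange 554 y 72.92527944708203 yaw 0.19476740498309175
   flange 488 y 17.542903497076203 yaw 0.866397896199184
```

```bash
python3 - <<'E'
from plan import *
show((.5235,.1690,.304,-.179),(.5187,-.1714,.22,.0734))
E
```

```text
10 [[1, np.float64(0.006), np.float64(0.034), np.float64(0.008), np.float64(-0.025)], [1, np.float64(0.004), np.float64(0.033), np.float64(0.009), np.float64(-0.025)], [1, np.float64(0.004), np.float64(0.034), np.float64(0.008), np.float64(-0.026)], [1, np.float64(0.003), np.float64(0.034), np.float64(0.009), np.float64(-0.025)], [1, np.float64(0.002), np.float64(0.034), np.float64(0.008), np.float64(-0.025)], [1, np.float64(0.002), np.float64(0.034), np.float64(0.008), np.float64(-0.025)], [1, np.float64(0.0), np.float64(0.034), np.float64(0.009), np.float64(-0.026)], [1, np.float64(-0.0), np.float64(0.034), np.float64(0.008), np.float64(-0.025)], [1, np.float64(-0.001), np.float64(0.034), np.float64(0.009), np.float64(-0.025)], [1, np.float64(-0.003), np.float64(0.034), np.float64(0.008), np.float64(-0.025)]] -> [ 0.5183 -0.1713  0.22    0.073 ]
```

Emit:
{"op": "apply_moves", "data": {"moves": [[1,0.006,0.034,0.008,-0.025],[1,0.004,0.033,0.009,-0.025],[1,0.004,0.034,0.008,-0.026],[1,0.003,0.034,0.009,-0.025],[1,0.002,0.034,0.008,-0.025],[1,0.002,0.034,0.008,-0.025],[1,0,0.034,0.009,-0.026],[1,0,0.034,0.008,-0.025],[1,-0.001,0.034,0.009,-0.025],[1,-0.003,0.034,0.008,-0.025],[1,0,0,0,0],[1,0,0,0,0]]}}

```text
t: 13.43
eef_pos: [0.5181, -0.1736, 0.2153]
ee_rot: [-3.142, 0.003, 0.069]
force: [0.3, 0.5, 0.2]
width: 0.0877
```

```bash
python3 - <<'E'
from station import arm, eyes
import cv2,pickle
s=arm.get_state();print(s["t"],s["eef_pos"],s["ee_rot"],s["force"],s["width"])
f=eyes.grab_frame("wrist"); pickle.dump(f,open(f"/tmp/wrist8.pkl","wb"));cv2.imwrite(f"pics/wrist8.png",f["color"][:,:,::-1])
from h import *
W=cloud(f)*1000
hsv=cv2.cvtColor(f["color"],cv2.COLOR_RGB2HSV).astype(int)
O=np.array([540,-226,75.36]);R=np.array([[0.81713533,0.06005934,0.57330858],[-.0733,.99731,0],[-0.57176626,-0.04202475,0.81933953]])
Q=(W-O)@R.T
m=(hsv[...,1]<50)&(hsv[...,2]>120)&np.isfinite(W[...,2])&(Q[...,2]>36)&(Q[...,2]<44)&(abs(Q[...,1]-56)<45)&(abs(Q[...,0])<90)
q=Q[m];print(np.percentile(q,[1,50,99],axis=0),m.sum())
E
```

```text
13.4333 [ 0.51808695 -0.17356792  0.21528977] [-3.14151784e+00  2.68330401e-03  6.85483270e-02] [0.33467996 0.5065597  0.21484219] 0.08773976872916743
[[-68.73010679  26.84644849  36.95262784]
 [ 22.00268178  56.21879738  39.91427205]
 [ 69.51417065  85.63579127  40.9088488 ]] 8277
```

View pics/wrist8.png

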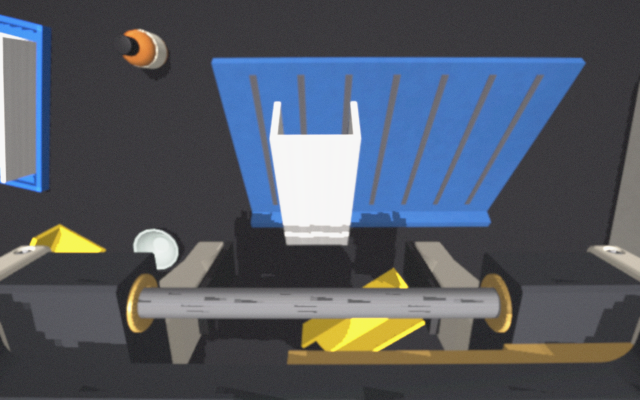

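Emit:
{"op": "apply_moves", "data": {"moves": [[1,0,-0.001,0.02,-0.004],[1,0,0,0.025,0],[1,0,0,0.025,0],[1,0,0,0.025,0],[1,0,0,0.02,0],[1,0,0,0.01,0],[1,0,0,0.005,0],[1,0,0,0,0],[1,0,0,0,0],[1,0,0,0,0]]}}

```text
t: 14.32
eef_pos: [0.5199, -0.1704, 0.0879]
ee_rot: [3.141, -0.002, 0.077]
force: [0.5, -0.1, 0.9]
width: 0.0879
```

Emit:
{"op": "apply_moves", "data": {"moves": [[1,-0.001,0.001,0.004,0],[1,0,0,0.002,0],[1,0,0,0,0],[1,0,0,0,0],[1,0,0,0,0]]}}

```text
t: 14.73
eef_pos: [0.5179, -0.1718, 0.0807]
ee_rot: [3.142, -0.0, 0.076]
force: [0.7, -0.2, 0.1]
width: 0.0875
```

Emit:
{"op": "apply_moves", "data": {"moves": [[-1,0,0,0,0],[-1,0,0,0,0],[-1,0,0,0,0],[-1,0,0,0,0],[-1,0,0,0,0],[-1,0,0,0,0]], "newtons": 20}}

```text
t: 15.23
eef_pos: [0.5178, -0.1717, 0.0805]
ee_rot: [-3.142, 0.0, 0.076]
force: [0.0, -0.4, 0.8]
width: 0.0603
```

Emit:
{"op": "apply_moves", "data": {"moves": [[-1,0,0,-0.004,0],[-1,0,0,-0.01,0],[-1,0,0,-0.016,0],[-1,0,0,-0.02,0],[-1,0,0,-0.02,0],[-1,0,0,-0.02,0],[-1,0,0,-0.02,0],[-1,0,0,-0.01,0],[-1,0,0,0,0],[-1,0,0,0,0]]}}

```text
t: 16.07
eef_pos: [0.5177, -0.1715, 0.2006]
ee_rot: [-3.141, -0.001, 0.076]
force: [0.3, 0.6, -3.6]
width: 0.0599
```

```bash
python3 - <<'E'
from station import arm, eyes
import cv2,pickle
s=arm.get_state();print(s["t"],s["eef_pos"],s["ee_rot"],s["force"],s["width"])
from tilt import *
f=eyes.grab_frame("wrist"); pickle.dump(f,open(f"/tmp/wrist9.pkl","wb"));cv2.imwrite(f"pics/wrist9.png",f["color"][:,:,::-1])
fit(f,(262,125,375,245),0)
from plan import *
show((*s["eef_pos"],s["ee_rot"][2]),(.5317,.21,s["eef_pos"][2],-.178),g=-1,vmax=.03)
E
```

```text
16.0667 [ 0.51774076 -0.1715114   0.20061016] [-3.14115402e+00 -7.54651626e-04  7.59566321e-02] [ 0.27615043  0.60282255 -3.58137647] 0.05994869683670904
tilt 33.111194201876714 dir 4.199762083802217 0.7094068338721613 5517 mean [ 561.76332316 -168.18638997  262.07677506] min [ 548.3385514  -188.24479734  252.71485291] max [ 572.88886485 -149.97955068  269.33666044]
13 [[-1, np.float64(0.003), np.float64(-0.029), np.float64(-0.0), np.float64(0.02)], [-1, np.float64(0.003), np.float64(-0.029), np.float64(-0.0), np.float64(0.019)], [-1, np.float64(0.002), np.float64(-0.03), np.float64(-0.0), np.float64(0.02)], [-1, np.float64(0.002), np.float64(-0.029), np.float64(-0.0), np.float64(0.019)], [-1, np.float64(0.001), np.float64(-0.029), np.float64(-0.0), np.float64(0.02)], [-1, np.float64(0.0), np.float64(-0.03), np.float64(-0.0), np.float64(0.019)], [-1, np.float64(0.0), np.float64(-0.029), np.float64(-0.0), np.float64(0.02)], [-1, np.float64(-0.001), np.float64(-0.029), np.float64(-0.0), np.float64(0.019)], [-1, np.float64(-0.001), np.float64(-0.03), np.float64(-0.0), np.float64(0.02)], [-1, np.float64(-0.002), np.float64(-0.029), np.float64(-0.0), np.float64(0.019)], [-1, np.float64(-0.002), np.float64(-0.029), np.float64(-0.0), np.float64(0.02)], [-1, np.float64(-0.003), np.float64(-0.03), np.float64(-0.0), np.float64(0.019)], [-1, np.float64(-0.004), np.float64(-0.029), np.float64(-0.0), np.float64(0.02)]] -> [ 0.5316  0.2103  0.2006 -0.178 ]
```

View pics/wrist9.png

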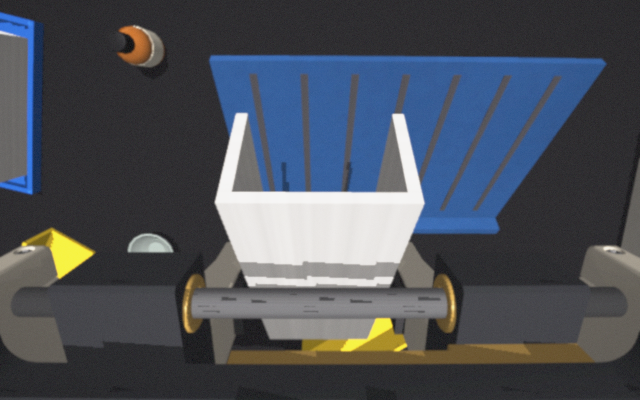

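Emit:
{"op": "apply_moves", "data": {"moves": [[-1,0.002,-0.012,0,0.008],[-1,0.004,-0.024,0,0.016],[-1,0.005,-0.029,0,0.02],[-1,0.004,-0.029,0,0.02],[-1,0.003,-0.03,0,0.02],[-1,0.003,-0.029,0,0.02],[-1,0.002,-0.03,0,0.02],[-1,0.001,-0.03,0,0.02],[-1,0.001,-0.03,0,0.02],[-1,0,-0.03,0,0.02],[-1,0,-0.03,0,0.02],[-1,-0.001,-0.029,0,0.02]]}}

```text
t: 17.12
eef_pos: [0.5497, 0.1615, 0.1987]
ee_rot: [3.14, 0.002, -0.149]
force: [0.6, -0.5, -1.0]
width: 0.0596
```

Emit:
{"op": "apply_moves", "data": {"moves": [[-1,-0.002,-0.022,0,0.015],[-1,-0.002,-0.018,0,0.01],[-1,-0.001,-0.009,0,0.005],[-1,0,0,0,0],[-1,0,0,0,0],[-1,0,0,0,0]]}}

```text
t: 17.62
eef_pos: [0.5529, 0.2085, 0.1998]
ee_rot: [3.14, 0.001, -0.178]
force: [-0.9, 0.6, -3.1]
width: 0.0597
```

```bash
python3 - <<'E'
from station import arm, eyes
import cv2,pickle
s=arm.get_state();print(s["t"],s["eef_pos"],s["ee_rot"],s["force"],s["width"])
from tilt import *
f=eyes.grab_frame("wrist"); pickle.dump(f,open(f"/tmp/wrist10.pkl","wb"));cv2.imwrite(f"pics/wrist10.png",f["color"][:,:,::-1])
fit(f,(265,205,375,245),0)
from plan import *
c=show((*s["eef_pos"],s["ee_rot"][2]),(.5495,.2101,.2,-.178),g=-1,vmax=.03)
E
```

```text
17.6167 [0.5529118  0.20854546 0.19975179] [ 3.14035358e+00  1.16495593e-03 -1.77976945e-01] [-0.89115684  0.62414424 -3.05134283] 0.059727575335012835
tilt 34.952693607820954 dir -10.507438478312382 0.4087823618668111 4376 mean [594.60064218 200.70307439 260.05960493] min [581.64322321 183.62743177 251.89860433] max [605.89337925 220.80400666 267.50694193]
1 [[-1, np.float64(-0.004), np.float64(-0.001), np.float64(-0.0), np.float64(0.0)]] -> [ 0.5492  0.2102  0.1998 -0.178 ]
```

View pics/wrist10.png

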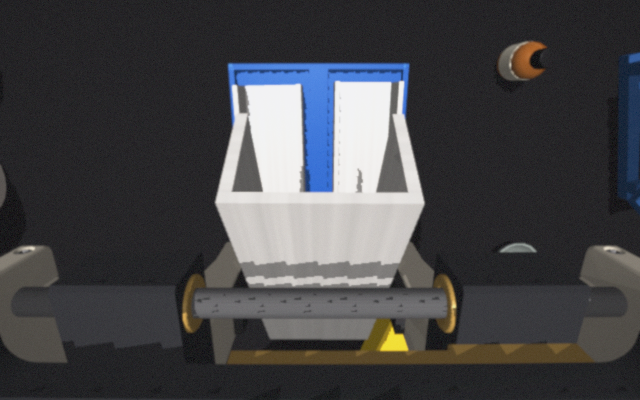

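Emit:
{"op": "apply_moves", "data": {"moves": [[-1,-0.003,-0.001,0.012,0],[-1,0,0,0.022,0],[-1,0,0,0.024,0],[-1,0,0,0.024,0],[-1,0,0,0.022,0],[-1,0,0,0.012,0],[-1,0,0,0.006,0],[-1,0,0,0,0],[-1,0,0,0,0],[-1,0,0,0,0]]}}

```text
t: 18.5
eef_pos: [0.5514, 0.2112, 0.0798]
ee_rot: [-3.14, -0.001, -0.178]
force: [-0.1, 0.0, -2.1]
width: 0.06
```

```bash
python3 - <<'E'
from station import arm, eyes
import cv2,pickle
s=arm.get_state();print(s["t"],s["eef_pos"],s["ee_rot"],s["force"],s["width"])
from tilt import *
for n in("wrist","scene"):
    f=eyes.grab_frame(n); pickle.dump(f,open(f"/tmp/{n}11.pkl","wb"));c=f["color"][:,:,::-1]
    if n=="scene": c=cv2.resize(c[180:290,380:520],None,fx=5,fy=5,interpolation=cv2.INTER_CUBIC)
    else: fit(f,(265,205,375,245),0)
    cv2.imwrite(f"pics/{n}11.png",c)
E
```

```text
18.5 [0.55137388 0.21116072 0.07982704] [-3.14033074e+00 -1.47073686e-03 -1.77881075e-01] [-0.08575524  0.02920064 -2.11088859] 0.059978257612328674
tilt 35.1956541853697 dir -10.22149202520545 0.4046466865875746 4380 mean [592.90287213 203.20620581 140.25363246] min [579.7753309  186.17243081 132.09434354] max [604.21936017 223.46679191 147.99218765]
```

View pics/wrist11.png

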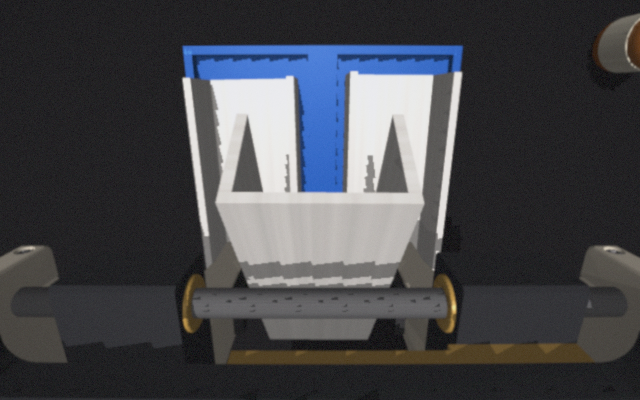

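View pics/scene11.png

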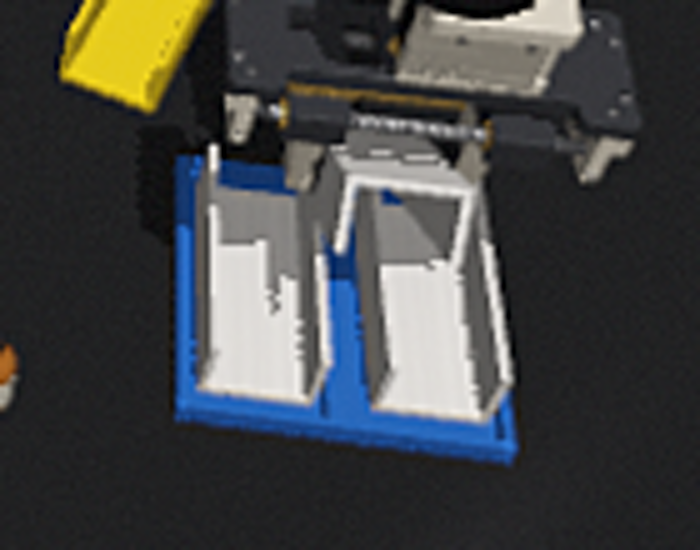

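Emit:
{"op": "apply_moves", "data": {"moves": [[-1,0,0.0015,0.01,0],[-1,0,0,0.008,0],[-1,0,0,0.005,0],[-1,0,0,0.003,0],[-1,0,0,0,0],[-1,0,0,0,0]], "newtons": 12}}

```text
t: 19.1
eef_pos: [0.551, 0.2096, 0.0527]
ee_rot: [-3.141, -0.001, -0.177]
force: [2.4, -0.8, 2.0]
width: 0.06
```

Emit:
{"op": "apply_moves", "data": {"moves": [[-1,0.003,0,0.002,0],[-1,0.003,0,0.0025,0],[-1,0.003,0,0.0025,0],[-1,0.003,0,0.0025,0],[-1,0.003,0,0.0025,0],[-1,0.002,0,0.002,0],[-1,0,0,0,0]]}}

```text
t: 19.68
eef_pos: [0.5666, 0.2061, 0.0374]
ee_rot: [3.14, 0.001, -0.178]
force: [-0.6, 0.2, -1.4]
width: 0.06
```

```bash
python3 - <<'E'
from station import arm, eyes
import cv2,pickle
s=arm.get_state();print(s["t"],s["eef_pos"],s["ee_rot"],s["force"],s["width"])
from tilt import *
f=eyes.grab_frame("wrist"); pickle.dump(f,open("/tmp/wrist12.pkl","wb"));cv2.imwrite("pics/wrist12.png",f["color"][:,:,::-1])
fit(f,(265,190,375,245),0)
E
```

```text
19.6833 [0.56662955 0.20607189 0.0374178 ] [ 3.14040748e+00  1.49618747e-03 -1.78314077e-01] [-0.59528535  0.20287867 -1.35050703] 0.05996186008846541
tilt 15.217648460553502 dir -10.234706180683215 0.5164052386950948 6019 mean [603.00522632 199.11145327  76.89041694] min [586.58995396 177.83141164  71.96140044] max [617.90983467 222.79486254  81.71195587]
```

View pics/wrist12.png

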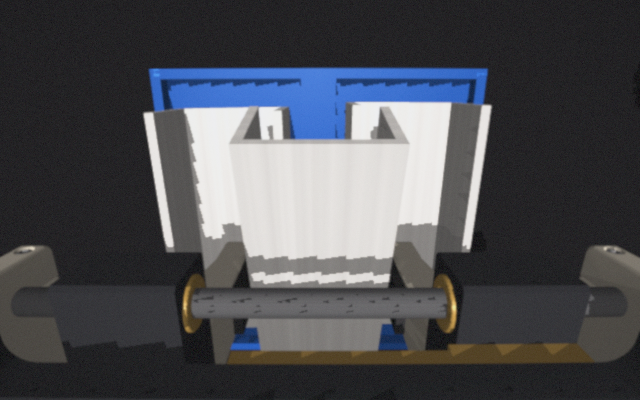

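Emit:
{"op": "apply_moves", "data": {"moves": [[-1,0.0025,0,0.004,0],[-1,0.0025,0,0.004,0],[-1,0.002,0,0.004,0],[-1,0.001,0,0.003,0],[-1,0.001,0,0.002,0],[-1,0,0,0,0],[-1,0,0,0,0]]}}

```text
t: 20.32
eef_pos: [0.576, 0.2049, 0.0213]
ee_rot: [3.141, -0.0, -0.178]
force: [-0.1, -1.0, -2.5]
width: 0.0601
```

```bash
python3 - <<'E'
from station import arm, eyes
import cv2,pickle
s=arm.get_state();print(s["t"],s["eef_pos"],s["ee_rot"],s["force"],s["width"])
from tilt import *
f=eyes.grab_frame("wrist"); pickle.dump(f,open("/tmp/wrist13.pkl","wb"));cv2.imwrite("pics/wrist13.png",f["color"][:,:,::-1])
fit(f,(265,140,375,245),0)
E
```

```text
20.3167 [0.57604707 0.20488165 0.02128505] [ 3.14147928e+00 -1.86730663e-05 -1.77893620e-01] [-0.09278694 -0.98708182 -2.48279428] 0.06011418009556012
tilt 0.6418205387595504 dir -9.070170833177466 0.5967166936932768 11497 mean [619.01067728 196.66584499  51.07526053] min [592.60021932 172.60752294  48.83537149] max [643.32433951 223.18276245  53.42887815]
```

View pics/wrist13.png

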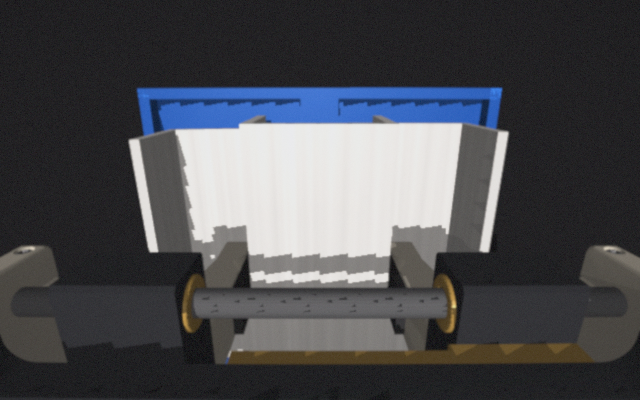

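Emit:
{"op": "apply_moves", "data": {"moves": [[-1,0,0,0.001,0],[-1,0,0,0.0005,0],[-1,0,0,0,0],[-1,0,0,0,0]]}}

```text
t: 20.7
eef_pos: [0.5761, 0.205, 0.0203]
ee_rot: [-3.141, -0.001, -0.178]
force: [0.2, -1.4, 0.4]
width: 0.0597
```

```bash
python3 - <<'E'
from station import arm, eyes
s=arm.get_state();print(s["t"],s["eef_pos"],s["ee_rot"],s["force"],s["width"])
from tilt import *
f=eyes.grab_frame("wrist")
fit(f,(265,140,375,245),0)
E
```

```text
20.7 [0.57614606 0.20502016 0.02032552] [-3.14126552e+00 -5.01612371e-04 -1.77699477e-01] [ 0.22497295 -1.37966984  0.39363436] 0.05969183449507243
tilt 0.19418711375622 dir -3.7903962080888713 0.599532786217262 11498 mean [619.00016346 196.84637611  49.75745717] min [592.88396307 172.61603455  47.64075077] max [643.35665011 223.48974747  52.10615153]
```

Level and resting on the webs. Release and withdraw.

Emit:
{"op": "apply_moves", "data": {"moves": [[0.6,0,0,0,0],[0.6,0,0,0,0],[0.6,0,0,0,0],[0.6,0,0,0,0],[0.6,0,0,-0.005,0],[0.6,0,0,-0.015,0],[0.6,0,0,-0.025,0],[0.6,0,0,-0.035,0],[0.6,0,0,-0.035,0],[0.6,0,0,-0.035,0]]}}

```text
t: 21.58
eef_pos: [0.5756, 0.2047, 0.172]
ee_rot: [3.141, 0.0, -0.178]
force: [1.2, -0.0, 0.1]
width: 0.0701
```

Emit:
{"op": "apply_moves", "data": {"moves": [[1,0,0,-0.035,0],[1,-0.01,0,-0.035,0],[1,-0.02,0,-0.03,0],[1,-0.02,0,-0.03,0],[1,0,0,0,0],[1,0,0,0,0]]}}

```text
t: 22.08
eef_pos: [0.5266, 0.2144, 0.3033]
ee_rot: [-3.137, -0.004, -0.177]
force: [-0.8, -0.7, -1.5]
width: 0.0876
```

```bash
python3 - <<'E'
from station import arm, eyes
import pickle
from h import *
s=arm.get_state();print(s["t"],s["eef_pos"],s["force"],s["width"])
fs=eyes.grab_frame("scene");ft=eyes.grab_frame("top")
cv2.imwrite("pics/s14.png",cv2.resize(fs["color"][170:290,350:510,::-1],None,fx=4.5,fy=4.5,interpolation=cv2.INTER_CUBIC))
f=eyes.grab_frame("wrist");cv2.imwrite("pics/w14.png",f["color"][:,:,::-1]);pickle.dump(f,open("/tmp/w14.pkl","wb"))
W=cloud(f)*1000
hsv=cv2.cvtColor(f["color"],cv2.COLOR_RGB2HSV).astype(int)
white=(hsv[...,1]<70)&(hsv[...,2]>110)&np.isfinite(W[...,2])
C=np.array([572.8,205.]);yw=-.178;u=np.array([np.cos(yw),np.sin(yw)]);v=np.array([-u[1],u[0]])
T=W[...,:2]-C;X=T@u;Y=T@v;Z=W[...,2];q=white&(abs(X)<95)&(abs(Y)<85)
m=q&(abs(Y)<34)&(Z>46.5);A=np.c_[X[m],Y[m],np.ones(m.sum())];c=np.linalg.lstsq(A,Z[m],rcond=None)[0]
print("down: z",np.median(Z[m]),"slopes",c[:2],"x",np.percentile(X[m],[1,50,99]),"y",np.percentile(Y[m],[1,50,99]),cv2.minAreaRect(np.c_[X[m],Y[m]].astype(np.float32)))
for sg in(-1,1):
    w=q&(Y*sg>33)&(Y*sg<68)&(Z<16);A=np.c_[X[w],Y[w],np.ones(w.sum())];c=np.linalg.lstsq(A,Z[w],rcond=None)[0]
    t=q&(Y*sg>60)&(Z>36)&(Y*sg<85)
    print(sg,"web z",np.median(Z[w]),c[:2],"x",np.percentile(X[w],[1,99]),"outer flange y",np.median(Y[t]),np.degrees(np.polyfit(X[t],Y[t],1)[0]),"x",np.percentile(X[t],[1,99]))
Wt=cloud(ft)*1000
for b,nm,z in (((262,140,290,160),"bottle",25),((262,210,286,232),"dish",9)):
    P=Wt[b[1]:b[3],b[0]:b[2]].reshape(-1,3);P=P[P[:,2]>z];print(nm,P.mean(0),len(P))
E
```

```text
22.0833 [0.52659565 0.21439338 0.30331363] [-0.76909325 -0.70096059 -1.53501141] 0.08757771032765954
down: z 49.307785009856 slopes [-0.00134031  0.00018221] x [-64.62569457   9.02438074  72.42987621] y [-28.61599918   1.12757858  30.26131641] ((3.6719894409179688, 0.7692623138427734), (60.20305252075195, 139.7928466796875), 89.97122192382812)
-1 web z 9.266520499832676 [-0.001257   -0.00111287] x [-68.88546603  69.23433378] outer flange y -73.10269864914208 1.396971325806001 x [-67.9221438   68.62115564]
1 web z 9.26515292794311 [-0.00125764 -0.00191009] x [-71.69073034  66.70083867] outer flange y 74.00049382917761 0.01276114145049926 x [-70.27490572  64.38810499]
bottle [6.23300702e+02 2.33786885e-01 4.38487364e+01] 95
dish [413.1780577    9.39845052  14.81789966] 149
```

View pics/w14.png

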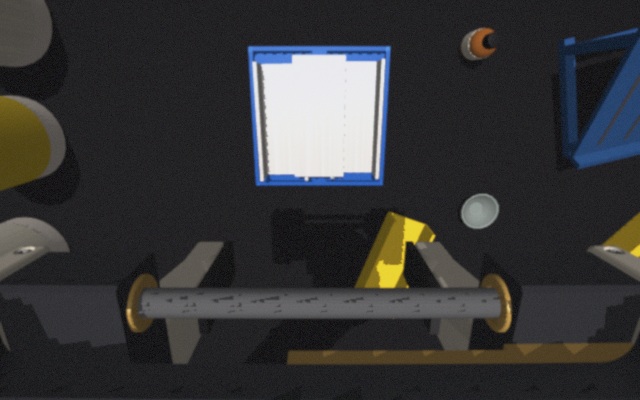

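View pics/s14.png

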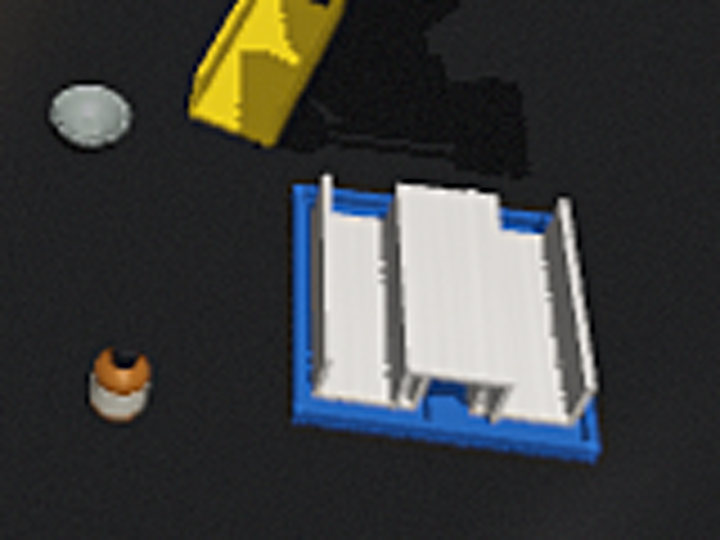

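```bash
python3 -c "
from station import job
print(job.job_done())"
```

```text
the job is handed in; nothing more can be done
None
```

Both channels are in the tray and the job is handed in, at about 22 s of the 64 s allowed. I gripped each one across its outer flanges while it was still tilted at 35°. I lowered its low end into the tray, pivoted it level in the jaws and let go once it was resting.

What the last checks showed, with positions in the tray's axes:

| Channel | Position | Flatness and height |
|---|---|---|
| channel_up (open side up) | x about 0, y about −44 mm | flat, within 0.2° |
| channel_first | x about −2.5, y about +45 mm | still flat |
| channel_down (open side down) | x about +4, y about +1 mm | level within 0.1°, turned less than 0.1°, web top about 48 mm above the bench, as nested |

- **Bystanders:** the bottle and dish have not shifted beyond measuring noise (under 1 mm).
- **Arm:** it is clear of everything, with the gripper open and the fingertips about 0.3 m above the bench.
- **Height offset:** wrist-camera heights read about 1.3 mm high on the tray and all three channels. I took that as calibration error and subtracted it for the 48 mm figure.
- **Disagreement:** one flange-line fit on channel_up's outer edge gave 1.4° of turn where an earlier fit gave about 0°. Either is well within the limit.

No check failed.

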